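# Find the heavy side of a turntable wheel

## Robot

A 7-joint arm with a two-finger parallel gripper is mounted at the origin on the work surface. World frame = base frame: x ahead of the robot, y to its left, z up, the work surface at z = 0. Lengths are in m, angles in rad, forces in N, time in s.
With the tool pointing down it reaches from about 0.425 to 0.8 m from the base axis. Payload 8.3 kg.
Tool frame: the origin (TCP) lies at the very end of the fingers, on their centre line; the grasp point (between the pads) lies 19 mm behind it; z points along the fingers, y is the line along which they close (so a half turn about z gives the same grasp; the last joint's range is limited). The gripper opens to 85 mm and grips with 20 to 120 N. Pads are 22 mm wide; open, the fingers measure 114 mm over their backs; the gripper's body (76 mm by 85 mm) begins 54 mm behind the grasp point. The pads swing forward as they close: fully open they stand 13 mm farther back than shut.
Start: joints at [-1.325, 0.383, 0.016, 1.37, -0.006, 1.388, -0.046], TCP at [0.19, 0.595, 0.231] pointing down, gripper open.
Joint ranges: [-2.95, 2.95], [-0.25, 2.06], [-1.52, 1.56], [0.18, 2.33], [-1.44, 4.58], [0.02, 2.06], [-3.01, 3.01]. Speed limits (rad/s): [2.39, 2.39, 3.01, 3.01, 3.14, 3.14, 3.14].

## Interface

Orientations are given as a unit quaternion [w, x, y, z].
In Python, from station import * gives the robot as it stands. The module is installed in compiled form; this text tells all that it offers.
- The arm moves only by the tool send_rows, never from a script. Its argument "moves" is a list of rows, each a list of 7 numbers: the shift along the world's x, y, z in mm, then the turn, a rotation vector about the world's x, y, z in degrees, then the finger opening in mm, from 0 to 85.4. In form: [[tx, ty, tz, rx, ry, rz, claw], ...]. A call has exactly 10 rows; each row is the pose to reach, as a shift and turn from the pose commanded when the call began; what a row does not reach only later rows make up. A row lasts 1/10 s, in which the tool goes at most 50 mm and 8.59 degrees, less where a joint would pass 70% of its speed; a pose out of reach is approached as far as the arm can. A call with a gripper value outside its range is refused whole. The fingers move at their own pace and stop on an object; "newtons" is the grip in N (left out, the last holds). Time passes only in rows, so rows that repeat a pose let the fingers close, or fill a call up. It gives the time, the measured TCP pose, the force, the opening and the grip force at its end, in the units of the state.
- read_state(): the state, without advancing time (a new reading comes with each control period).
- grab_frame(name): name is "scene" or "side" or "wrist"; returns the picture (400x640x3 uint8, blue, green, red); there is no depth.
- camera_info(name): a dict with "mtx" (3x3 intrinsics, pixels), "R" (3x3) and "t" (3): a world point X has camera coordinates R X + t. Camera axes: x right, y down, z forward; pixel columns grow to the right and rows downward; lengths in m; the calibration is good to about 2 mm. A picture is of the moment at which its call begins: read the wrist's pose just before it. camera_info takes no time and is no camera call; for the wrist camera it gives the pose at the moment of the call.
- hand_in(): hands the job in; it is judged then, once.
The state is a dict: "time": time; "joint_positions": joint angles; "joint_vel": joint speeds; "joint_efforts": joint torques, N m; "position": TCP position; "tool_rot": TCP orientation; "ft_force": force on the tool from outside, world axes, zero at the start; "moment": the same for the moment, N m; "width": finger opening in m; "grip_force": force on a finger pad.
Only numpy, scipy, OpenCV 4.12 (cv2) and the standard library are available. Lean on these libraries where they do the work, as an engineer would, in place of code of your own. Each camera call takes 0.05 s, during which the arm holds its last target. There are 200 camera calls.

## Task

Free the braked wheel on the balancing stand by turning the selector to the three-pip mark, then turn the wheel by hand to either side and feel or watch where it falls back to, to find its hidden heavy side (its spindle drags, so it stops short of the bottom by itself). Finish gripping the wheel's rim and holding it still, heavy side straight down, without letting go, the selector still at three pips. Leave the brush, the tin and the wooden block where they are.

Things in the scene. Friction and masses are not known exactly. Their poses are not given: they have to be found in the camera images.
- stand: Fixed grey steel balancing stand. Origin on the table straight below the wheel's middle; z up, x along the axle (away from the robot at yaw 0), y left, towards the selector box. Base 200 x 360 x 12 mm, x -135 to 65, y -55 to 305. A post 50 x 56 mm, 177 mm high, at x -111 to -61, carries the wheel from behind; its front is open. Selector box 104 x 104 mm, 42 mm high, centre at (0, 230)
- hub (a point): Centre of the wheel on its axle, 150 mm above the table; fixed to the stand, axes as the stand's. The wheel is a plain upright aluminium disc, 160 mm in diameter, 26 mm thick (x -13 to 13 mm), with a 34 mm boss 6 mm proud in front. Its flat faces can be pinched at the rim from above, and it is turned by moving the hand along an arc about the hub
- wheel (a joint): Turn of the wheel, rad, unlimited; positive turns its top towards the stand's -y. At 0 the dark engraved line (front face, 23 to 77 mm from the axle, and across the rim) points up; the line does not mark the heavy side. The hidden weight's moment, when level with the axle, is 0.08 to 0.18 N m, the spindle's drag 0.05 N m either way plus some viscous drag. The heavy side starts far from the bottom
- selector (a joint): Turn of the black selector knob, rad, clockwise from above; detents at 0 (one pip), 0.6 (two), 1.2 (three), 1.8 (four). Starts at one or two, where a brake shoe holds the wheel; at three and four it is free. Detents resist with about 0.05 N m. In the stand's frame the bar's pointed end (white line) points 0.9 rad minus this value counterclockwise from x; rows of pips run outwards there
- selector_grip (a point): Point on the knob's vertical axis at the height to grip, 74 mm above the table: in the grip bar, 14 mm wide, 40 mm long, its top at 81 mm and its foot at 51 mm above the table. Its x axis points along the bar to the pointed end
- brush: Loose brush with wooden handle, 200 mm long, lying on the table; origin under its middle. Leave alone
- tin: Loose upright tin, 74 mm across, 100 mm high; origin at the centre of its underside. Leave alone
- woodblock: Loose wooden block, 90 x 50 x 30 mm; origin at the centre of its underside. Leave alone
- axle (a point): Same point as hub. With the selector at three pips and the wheel let go, it falls slowly, heavy side downward, within about 1 to 4 s, and stops short of the bottom by the same angle (0.25 to 0.7 rad, differs from case to case) from either side: the heavy side is down midway between the two stopping angles. With the heavy side near the top it stays put

How it is judged:
By the outcome, as a careful person would: the job done as asked, in the order asked, and still so for the second after the job is handed in, while the arm keeps its last pose, push and grip.
It also fails if it takes over 72 s, if anything falls off the work surface, if the arm or the gripper's body presses on something with over 40 N, if the wrist force passes 120 N, or if a joint passes its speed limit or range.

## Working session

There is one attempt and no reset: what is moved stays moved. The work goes in short steps, Python scripts to look and compute and a tool call to move; the robot and the scene stay as the last step left them, time stands still between calls to the robot, and variables do not carry over. Pictures are saved under pics/ and viewed, at most 11 in all, crops included, and the job is handed in when it is done.

Besides the shell and the picture viewer there is one more tool, called after "Call:" as name(argument=value, ...) on one line, values as JSON. send_rows: Moves the arm, as the interface text tells. Its arguments: {"type":"object","properties":{"moves":{"type":"array"},"newtons":{"type":"number"}},"required":["moves"]}

```bash
mkdir -p pics
python3 - <<'E'
from station import *
import cv2,numpy as np
a=grab_frame("scene");b=grab_frame("side")
cv2.imwrite("pics/a.png",a);cv2.imwrite("pics/b.png",b)
for n in("scene","side"):
    c=camera_info(n);print(n,np.round(c["mtx"],1).tolist(),np.round(c["R"],3).tolist(),np.round(c["t"],3))
s=read_state();print(s["time"],s["position"],s["tool_rot"])
E
```

```text
scene [[468.4, 0.0, 320.7], [0.0, 468.4, 197.8], [0.0, 0.0, 1.0]] [[0.195, 0.981, 0.012], [0.783, -0.148, -0.605], [-0.591, 0.128, -0.796]] [-0.117 -0.332  1.879]
side [[520.2, 0.0, 326.8], [0.0, 520.2, 203.0], [0.0, 0.0, 1.0]] [[0.791, -0.611, 0.018], [-0.345, -0.471, -0.812], [0.505, 0.636, -0.583]] [-0.407  0.272  1.609]
0.1 [0.18976932 0.59502912 0.23037483] [-1.22251633e-04  1.53755066e-01  9.88108601e-01 -8.70074752e-04]
```

View pics/a.png

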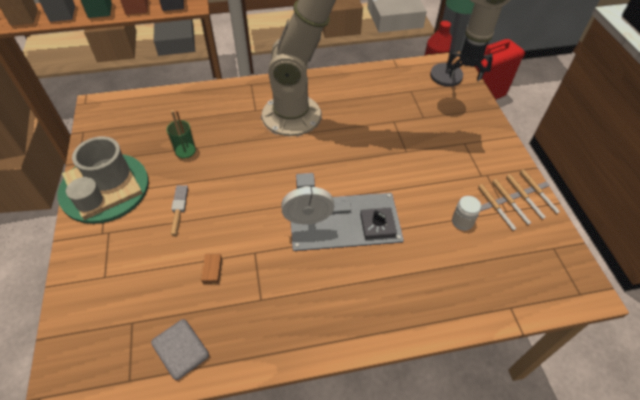

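View pics/b.png

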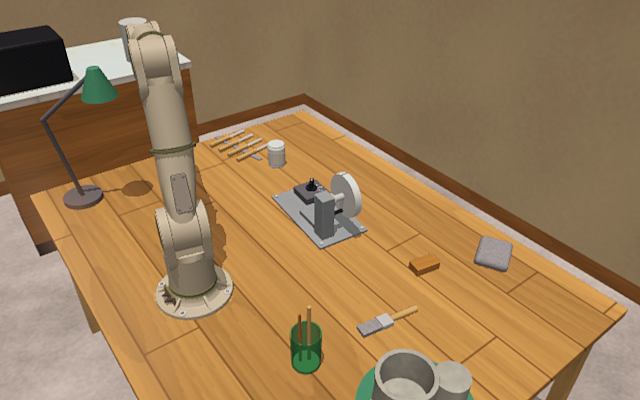

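The scene view shows the stand at about (345,220), with the wheel at (308,205) and the selector at (378,221). The side view shows the same stand at (320,210). I'll enlarge both.

Run:
```python
import cv2,numpy as np
a=cv2.imread("pics/a.png")[165:255,275:410];b=cv2.imread("pics/b.png")[165:255,265:375]
f=lambda i:cv2.resize(i,None,fx=5,fy=5,interpolation=cv2.INTER_CUBIC)
A=f(a);B=f(b)
cv2.imwrite("pics/c.png",A);cv2.imwrite("pics/d.png",B)
```

```text
(no output)
```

View pics/c.png

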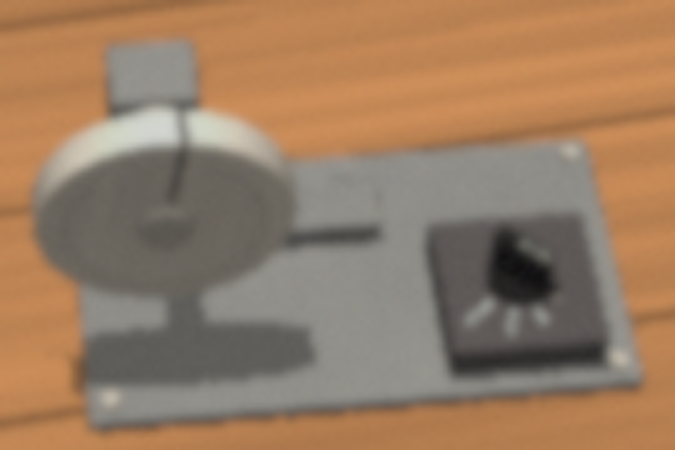

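View pics/d.png

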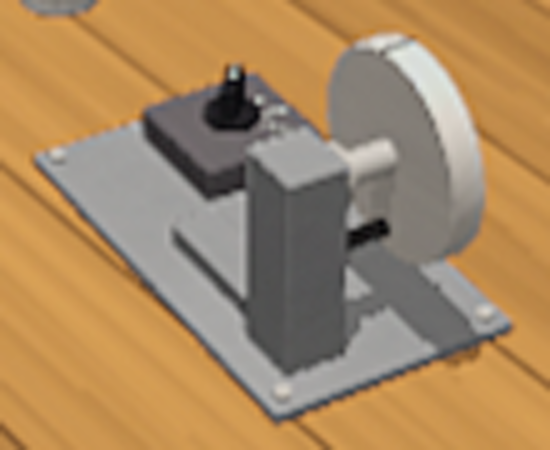

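```bash
cat > h.py <<'E'
import numpy as np,cv2
from scipy.optimize import least_squares
from scipy.spatial.transform import Rotation as Ro
def proj(c,X):
    p=(c["R"]@np.atleast_2d(X).T+np.reshape(c["t"],(3,1)));p=c["mtx"]@p;return (p[:2]/p[2]).T
def s2w(q,P):
    P=np.atleast_2d(P)/1000.;c,s=np.cos(q[2]),np.sin(q[2])
    return np.c_[q[0]+c*P[:,0]-s*P[:,1],q[1]+s*P[:,0]+c*P[:,1],P[:,2]]
E
python3 - <<'E'
from station import *
from h import *
O=[("scene",[(65,305,12),(-135,305,12),(65,-55,12),(-52,178,42),(-52,282,42),(52,282,42),(52,178,42)],
 [(637,378),(585,143),(93,422),(430,226),(582,214),(607,343),(448,358)],(275,165)),
 ("side",[(-135,305,12),(-135,-55,12),(65,-55,12)],[(35,158),(278,415),(511,324)],(265,165))]
cs={n:camera_info(n) for n in("scene","side")}
f=lambda q:np.concatenate([(proj(cs[n],s2w(q,P))-(np.array(p)/5+o)).ravel() for n,P,p,o in O])
r=least_squares(f,[.6,.1,0],loss="soft_l1")
print(r.x,np.round(f(r.x).reshape(-1,2),1).tolist());q=r.x
print(s2w(q,[(0,0,150),(0,230,74)]))
print("wheel px",[(proj(cs["scene"],s2w(q,(13,80*np.sin(-a),150+80*np.cos(a))))-(275,165))*5 for a in(0,.2,-.2)])
E
```

```text
[ 0.56575163 -0.03732012 -0.10646116] [[1.0, 1.0], [0.1, -0.8], [-1.8, 0.2], [-1.0, -0.8], [-0.3, -0.4], [0.5, 0.1], [0.0, -0.6], [0.3, -1.3], [-0.5, -0.3], [1.0, -0.6]]
[[ 0.56575163 -0.03732012  0.15      ]
 [ 0.59019147  0.19137771  0.074     ]]
wheel px [array([[160.71850012, 142.95675266]]), array([[133.22115042, 146.4036074 ]]), array([[188.2344641 , 142.89680359]])]
```

Call:
send_rows(moves=[[40,-40,5,0,0,0,85],[80,-80,10,0,0,0,85],[120,-120,15,0,0,0,85],[160,-160,20,0,0,0,85],[195,-195,20,0,0,0,85],[230,-230,20,0,0,0,85],[265,-265,20,0,0,0,85],[300,-300,20,0,0,0,85],[335,-335,20,0,0,0,85],[370,-370,20,0,0,0,85]])

```text
time: 1.1
position: [0.5438, 0.2408, 0.251]
tool_rot: [-0.0, 0.154, 0.988, -0.0]
ft_force: [-0.1, 0.2, -0.9]
width: 0.0849
grip_force: 0.0
```

Run:
```python
from station import *
from h import *
s=read_state();c=camera_info("wrist");i=grab_frame("wrist");cv2.imwrite("pics/e.png",i)
print(s["time"],s["position"],s["tool_rot"],s["joint_positions"])
q=[.5658,-.0373,-.1065]
print(proj(c,s2w(q,[(0,230,74),(0,230,81),(-52,178,42),(-52,282,42),(52,282,42),(52,178,42),(13,0,230)])))
for n,a in((1,.9),(2,.3),(3,-.3)):print(n,proj(c,s2w(q,[(20*np.cos(a),230+20*np.sin(a),81)])))
```

```text
1.1 [0.54379868 0.24076309 0.25102996] [-2.43175964e-04  1.53637264e-01  9.88127278e-01 -1.19961144e-04] [-0.69591237  0.31351057  0.29447014  1.43622369 -0.09092678  1.40575066
  0.86229244]
[[292.77229038 235.95155418]
 [292.18956422 238.32696859]
 [243.66648495 194.79258931]
 [327.83363491 177.80758969]
 [343.61507979 255.69320844]
 [265.4261101  270.22078825]
 [-40.96634436 397.88821511]]
1 [[308.14988708 245.71587529]]
2 [[301.05436169 252.56346956]]
3 [[290.97776738 254.45784608]]
```

View pics/e.png

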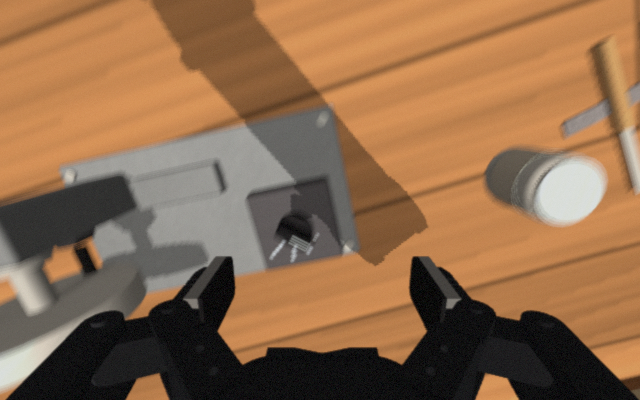

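The box corners at (248,190) and (341,258) match the prediction. The knob is at about (295,230), and I'll enlarge it to read its pointer.

Run:
```python
import cv2
i=cv2.imread("pics/e.png")[170:280,235:355]
i=cv2.convertScaleAbs(cv2.resize(i,None,fx=5,fy=5,interpolation=cv2.INTER_CUBIC),alpha=1.8)
cv2.imwrite("pics/f.png",i)
```

```text
(no output)
```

View pics/f.png

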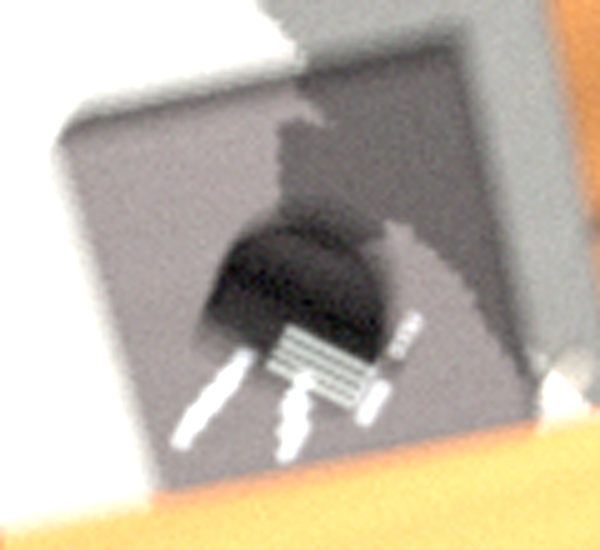

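The white line points along the one-pip row (the bar's end in the crop at about (365,390), where a one-pip setting was predicted), so the knob has to turn 1.2 rad clockwise. I'll rotate the hand and descend onto the bar.

Call:
send_rows(moves=[[8,-8,0,0,0,8,70],[15,-17,-10,0,0,16,60],[22,-25,-30,0,0,24,50],[30,-34,-50,0,0,32,50],[30,-34,-70,0,0,40,50],[30,-34,-90,0,0,48,50],[30,-34,-110,0,0,56,50],[30,-34,-120,0,0,63,50],[30,-34,-130,0,0,63,50],[30,-34,-130,0,0,63,50]], newtons=40)

```text
time: 2.15
position: [0.5719, 0.2081, 0.1195]
tool_rot: [-0.002, -0.383, 0.924, -0.0]
ft_force: [0.7, -0.6, -0.1]
width: 0.0503
grip_force: 0.0
```

Run:
```python
from station import *
from h import *
s=read_state();c=camera_info("wrist");i=grab_frame("wrist")
print(s["position"],s["tool_rot"],s["joint_positions"])
q=[.5658,-.0373,-.1065]
for z in(42,81):
  p=proj(c,s2w(q,[(0,230,z)]));print(p)
print(proj(c,s2w(q,[(20*np.cos(.9),230+20*np.sin(.9),81),(-20*np.cos(.9),230-20*np.sin(.9),81)])))
cv2.imwrite("pics/g.png",i)
```

```text
[0.57188362 0.20805485 0.11949566] [-1.54639272e-03 -3.83449331e-01  9.23560620e-01 -1.44946625e-05] [-0.49963049  0.42482724  0.12988351  1.57143937 -0.05838628  1.15222393
  2.00059352]
[[289.80302707 215.19504471]]
[[283.68417853 233.96423836]]
[[284.96600641 261.88602346]
 [282.3259379  204.37797058]]
```

View pics/g.png

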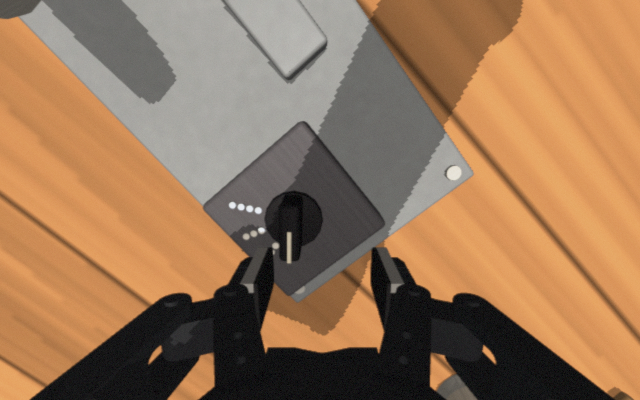

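The bar runs from (291,195) to (290,262), and its end is at the one-pip mark. I'll back-project its centre.

Run:
```python
from station import *
from h import *
c=camera_info("wrist")
def bp(u,z):
    d=c["R"].T@np.linalg.inv(c["mtx"])@[*u,1];o=-c["R"].T@np.ravel(c["t"]);return o+d*(z-o[2])/d[2]
a,b=bp((291,196),.081),bp((290,262),.081);d=b-a
print(a,b,(a+b)/2,np.hypot(*d[:2]),np.degrees(np.arctan2(d[1],d[0])))
K=[(304,122),(204,208),(297,301),(384,222)]
P=np.array([bp(k,.042) for k in K]);print(P,P.mean(0))
print(read_state()["position"])
```

```text
[0.56930835 0.17761326 0.081     ] [0.60310761 0.20866206 0.081     ] [0.58620798 0.19313766 0.081     ] 0.04589572514591893 42.57132033602549
[[0.53330808 0.15100129 0.042     ]
 [0.63398677 0.1410041  0.042     ]
 [0.64286451 0.24892632 0.042     ]
 [0.54312589 0.24779957 0.042     ]] [0.58832131 0.19718282 0.042     ]
[0.57246821 0.20828424 0.12065933]
```

Call:
send_rows(moves=[[7,-6,0,0,0,0,50],[14,-12,-5,0,0,0,50],[14,-12,-20,0,0,0,50],[14,-12,-35,0,0,0,50],[14,-12,-50,0,0,0,50],[14,-12,-62,0,0,0,50],[14,-12,-62,0,0,0,30],[14,-12,-62,0,0,0,5],[14,-12,-62,0,0,0,5],[14,-12,-62,0,0,0,5]], newtons=30)

```text
time: 3.2
position: [0.5885, 0.1947, 0.0597]
tool_rot: [0.001, -0.384, 0.923, -0.001]
ft_force: [6.5, -2.1, -7.3]
width: 0.0137
grip_force: 31.5
```

Call:
send_rows(moves=[[0,0,0,0,0,-8,5],[0,0,0,0,0,-16,5],[0,0,0,0,0,-24,5],[0,0,0,0,0,-32,5],[0,0,0,0,0,-40,5],[0,0,0,0,0,-48,5],[0,0,0,0,0,-56,5],[0,0,0,0,0,-64,5],[0,0,0,0,0,-69,5],[0,0,0,0,0,-69,5]])

```text
time: 4.2
position: [0.5888, 0.1941, 0.0597]
tool_rot: [0.002, 0.208, 0.978, -0.001]
ft_force: [7.3, -5.9, -7.3]
width: 0.0131
grip_force: 31.2
```

Run:
```python
from station import *
from h import *
s=read_state();print(s["time"],s["position"],s["tool_rot"],s["ft_force"],s["moment"],s["joint_positions"])
```

```text
4.2 [0.58875731 0.19410265 0.05968755] [ 1.86006842e-03  2.07827906e-01  9.78163310e-01 -8.00452682e-04] [ 7.26948564 -5.86715163 -7.25300062] [-1.00964701 -1.46085934  0.07597092] [-0.65391196  0.52454273  0.38205561  1.60948931 -0.21355716  1.04694265
  0.94047385]
```

Call:
send_rows(moves=[[0,0,0,0,0,0,50],[0,0,0,0,0,0,50],[0,0,0,0,0,0,50],[0,0,20,0,0,0,50],[0,0,50,0,0,0,60],[0,0,80,0,0,0,60],[0,0,120,0,0,0,60],[0,0,160,0,0,0,60],[0,0,190,0,0,0,60],[0,0,190,0,0,0,60]])

```text
time: 5.2
position: [0.589, 0.1972, 0.2553]
tool_rot: [0.004, 0.205, 0.979, 0.003]
ft_force: [-1.2, 1.0, -0.8]
width: 0.0597
grip_force: 0.0
```

Run:
```python
from station import *
from h import *
s=read_state();c=camera_info("wrist");i=grab_frame("wrist");j=grab_frame("scene")
print(s["time"],s["position"],s["ft_force"])
q=[.5658,-.0373,-.1065]
u=proj(c,s2w(q,[(0,230,81)]))[0].astype(int);print(u)
A=cv2.resize(i[max(u[1]-60,0):u[1]+60,max(u[0]-60,0):u[0]+60],(400,400),interpolation=2)
B=cv2.resize(j[165:255,265:355],(400,400),interpolation=2)
cv2.imwrite("pics/h.png",np.hstack([A,B]))
```

```text
5.2 [0.58896606 0.19723267 0.25527803] [-1.16836894  0.9606686  -0.79181706]
[315 188]
```

View pics/h.png

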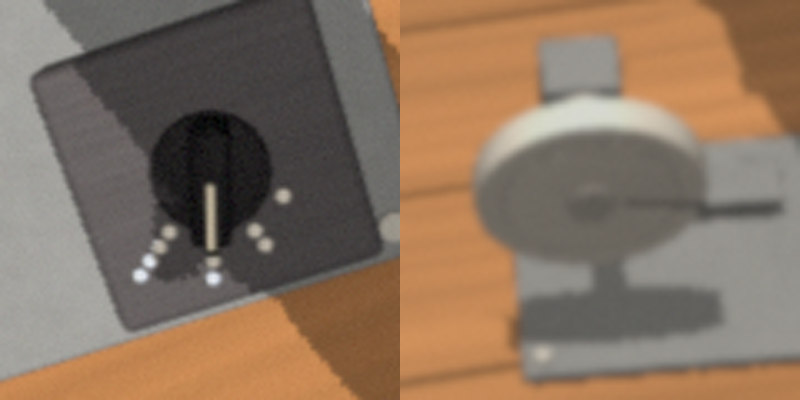

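The selector is at three pips (white line onto the three dots, crop at (212,262)). The wheel's line now points to about +y. I'll move over the wheel and let it settle.

Call:
send_rows(moves=[[0,-15,20,0,0,-8,60],[-2,-40,40,0,0,-16,60],[-5,-65,50,0,0,-24,60],[-8,-90,50,0,0,-32,60],[-11,-115,50,0,0,-40,60],[-14,-140,50,0,0,-48,60],[-17,-165,50,0,0,-56,60],[-20,-190,50,0,0,-64,60],[-22,-215,50,0,0,-72,60],[-24,-232,50,0,0,-72,60]])

```text
time: 6.3
position: [0.5619, -0.0373, 0.2978]
tool_rot: [-0.001, 0.744, 0.669, -0.001]
ft_force: [0.2, -0.1, -0.3]
width: 0.06
grip_force: 0.0
```

```bash
cat >> h.py <<'E'
Q=[.5658,-.0373,-.1065]
def ang(img,c,lo=30,hi=72,q=Q):
    g=cv2.GaussianBlur(cv2.cvtColor(img,cv2.COLOR_BGR2GRAY),(0,0),.5).astype(np.float32)
    A=np.radians(np.arange(0,360,1.)) ;R=np.linspace(lo,hi,25)
    aa,rr=np.meshgrid(A,R,indexing="ij")
    P=np.c_[np.full(aa.size,13.),(-rr*np.sin(aa)).ravel(),(150+rr*np.cos(aa)).ravel()]
    u=proj(c,s2w(q,P)).astype(np.float32)
    v=cv2.remap(g,u[:,0].reshape(aa.shape),u[:,1].reshape(aa.shape),1).mean(1)
    v=v-cv2.blur(np.tile(v,3)[:,None],(1,41))[360:720,0]
    k=int(np.argmin(v));w=np.arange(-6,7);m=np.clip(-v[(k+w)%360]-2,0,None)
    return (np.radians(k+(w*m).sum()/m.sum())+np.pi)%(2*np.pi)-np.pi, -v[k],-np.sort(v)[12]
E
python3 - <<'E'
from station import *
from h import *
c=camera_info("scene")
print(ang(cv2.imread("pics/a.png"),c))
j=grab_frame("scene");s=read_state();print(s["time"],s["position"],s["tool_rot"],s["joint_positions"],ang(j,c))
i=grab_frame("wrist");B=cv2.resize(j[165:255,265:355],(400,400),interpolation=2)
cv2.imwrite("pics/i.png",np.hstack([cv2.resize(i,(400,400)),B]))
w=camera_info("wrist");print(proj(w,s2w(Q,[(13,0,230),(-13,0,230),(13,40,150+69.3),(13,-40,219.3)]))*[400/640,1])
E
```

```text
(np.float64(-0.15794487487592335), np.float32(14.139015), np.float32(1.4850464))
6.35 [ 0.56139715 -0.04047507  0.29800688] [-2.08348974e-04  7.43443169e-01  6.68797599e-01 -1.40831292e-03] [-0.56269538  0.26517741  0.72987295  1.45153159 -0.1742633   1.49369124
  0.05785456] (np.float64(-1.732449534068249), np.float32(7.0261154), np.float32(2.812317))
[[215.1031292  216.49764549]
 [193.21506636 216.41098029]
 [215.26460378 160.4991756 ]
 [213.81153893 258.79403002]]
```

View pics/i.png

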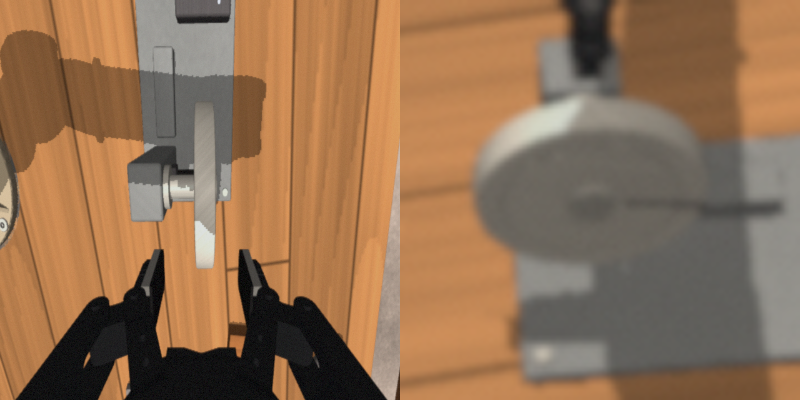

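The rim sits centred between the fingers in the wrist view (205,185), and the wheel looks at rest with its line slightly below horizontal at (650,205) in the right-hand crop. Next I'll compute the tilted approach.

```bash
cat >> h.py <<'E'
def arc(a0,r0,pts):
    """rows (mm,deg) from hand angle a0,radius r0 to (a,r)s"""
    ex=np.array([np.cos(Q[2]),np.sin(Q[2]),0]);ey=np.array([-ex[1],ex[0],0])
    P=lambda a,r:-r*np.sin(a)*ey+np.array([0,0,r*np.cos(a)])
    for a,r in pts:print(np.round(np.r_[P(np.radians(a),r)-P(np.radians(a0),r0),(a-a0)*ex],1).tolist())
E
python3 - <<'E'
from station import *
from h import *
c=camera_info("scene")
for k in range(3):print(read_state()["time"],ang(grab_frame("scene"),c))
print(read_state()["position"])
arc(0,148,[(8,146),(16,143),(24,141),(32,138),(40,135),(48,133),(52,130)])
E
```

```text
6.4 (np.float64(-1.7324307887985135), np.float32(7.3509674), np.float32(2.9858093))
6.45 (np.float64(-1.732882388814044), np.float32(7.096855), np.float32(2.6491394))
6.5 (np.float64(-1.7314198693143528), np.float32(7.346611), np.float32(2.783516))
[ 0.56269938 -0.03412059  0.29830388]
[-2.2, -20.2, -3.4, 8.0, -0.9, 0.0]
[-4.2, -39.2, -10.5, 15.9, -1.7, 0.0]
[-6.1, -57.0, -19.2, 23.9, -2.6, 0.0]
[-7.8, -72.7, -31.0, 31.8, -3.4, 0.0]
[-9.2, -86.3, -44.6, 39.8, -4.3, 0.0]
[-10.5, -98.3, -59.0, 47.7, -5.1, 0.0]
[-10.9, -101.9, -68.0, 51.7, -5.5, 0.0]
```

Call:
send_rows(moves=[[-2,-20,-3,8,-0.9,0,60],[-4,-39,-10,15.9,-1.7,0,60],[-6,-57,-19,23.9,-2.6,0,60],[-8,-73,-31,31.8,-3.4,0,60],[-9,-86,-45,39.8,-4.3,0,60],[-10,-98,-59,47.7,-5.1,0,60],[-11,-102,-68,51.7,-5.5,0,60],[-11,-102,-68,51.7,-5.5,0,60],[-11,-102,-68,51.7,-5.5,0,60],[-11,-102,-68,51.7,-5.5,0,60]])

```text
time: 7.55
position: [0.5529, -0.1358, 0.2328]
tool_rot: [-0.291, 0.665, 0.605, 0.327]
ft_force: [-0.3, 0.6, 0.1]
width: 0.0601
grip_force: 0.0
```

```bash
cat >> h.py <<'E'
def hand(s):
    w,x,y,z=s["tool_rot"];R=Ro.from_quat([x,y,z,w]).as_matrix()
    ex=np.array([np.cos(Q[2]),np.sin(Q[2]),0]);ey=np.array([-ex[1],ex[0],0]);S=np.c_[ex,ey,[0,0,1]].T
    p=S@(np.array(s["position"])-[Q[0],Q[1],.15])*1000;Z=S@R[:,2];Y=S@R[:,1]
    print("t",s["time"],"stand pos",p.round(1),"pos angle",np.degrees(np.arctan2(-p[1],p[2])).round(1),"r",np.hypot(p[1],p[2]).round(1),
     "tool z",Z.round(3),"tilt",np.degrees(np.arctan2(Z[1],-Z[2])).round(1),"y",Y.round(3),"F",np.round(s["ft_force"],1),"w",s["width"])
E
python3 - <<'E'
from station import *
from h import *
s=read_state();hand(s);print(s["joint_positions"].round(2))
print(ang(grab_frame("scene"),camera_info("scene")))
E
```

```text
t 7.55 stand pos [ -2.4 -99.3  82.8] pos angle 50.2 r 129.3 tool z [-0.002  0.787 -0.617] tilt 51.9 y [1.    0.008 0.008] F [-0.3  0.6  0.1] w 0.06008552847948911
[ 0.22  0.64  0.62  1.43 -1.01  1.87  0.82]
(np.float64(-1.731693596025199), np.float32(7.4079666), np.float32(2.871849))
```

Call:
send_rows(moves=[[4,15,-14,0,0,0,60],[6,30,-26,0,0,0,60],[7,45,-38,0,0,0,60],[8,57,-48,0,0,0,60],[8,57,-48,0,0,0,60],[8,57,-48,0,0,0,35],[8,57,-48,0,0,0,20],[8,57,-48,0,0,0,15],[8,57,-48,0,0,0,15],[8,57,-48,0,0,0,15]], newtons=40)

```text
time: 8.6
position: [0.5616, -0.0821, 0.1845]
tool_rot: [-0.29, 0.667, 0.603, 0.328]
ft_force: [8.4, -2.6, 1.9]
width: 0.0255
grip_force: 44.5
```

Run:
```python
from station import *
from h import *
s=read_state();hand(s);print(s["joint_positions"].round(2),s["grip_force"])
print(ang(grab_frame("scene"),camera_info("scene")))
arc(52,54,[(52-8*k,54) for k in range(1,11)])
arc(-28,54,[(-28-8*k,54) for k in range(1,4)])
```

```text
t 8.6 stand pos [  0.6 -45.   34.5] pos angle 52.5 r 56.7 tool z [ 0.004  0.787 -0.617] tilt 51.9 y [1.    0.002 0.01 ] F [ 8.4 -2.6  1.9] w 0.025490316853652856
[ 0.13  0.63  0.6   1.56 -1.03  1.73  0.84] 44.45679545402527
(np.float64(1.0698448221281014), np.float32(14.385048), np.float32(7.457985))
[0.5, 5.0, 5.6, -8.0, 0.9, -0.0]
[1.1, 10.8, 10.4, -15.9, 1.7, -0.0]
[1.8, 17.1, 14.4, -23.9, 2.6, -0.0]
[2.6, 23.9, 17.5, -31.8, 3.4, -0.0]
[3.3, 31.1, 19.6, -39.8, 4.3, -0.0]
[4.1, 38.6, 20.6, -47.7, 5.1, -0.0]
[4.9, 46.1, 20.6, -55.7, 6.0, -0.0]
[5.7, 53.5, 19.6, -63.6, 6.8, -0.0]
[6.5, 60.7, 17.5, -71.6, 7.7, -0.0]
[7.2, 67.5, 14.4, -79.5, 8.5, -0.0]
[0.7, 6.4, -4.0, -8.0, 0.9, -0.0]
[1.3, 12.1, -8.8, -15.9, 1.7, -0.0]
[1.8, 17.1, -14.4, -23.9, 2.6, -0.0]
```

Call:
send_rows(moves=[[0.5,5.3,5.9,-8,0.9,0,15],[1.2,11.4,11,-15.9,1.7,0,15],[1.9,18,15.2,-23.9,2.6,0,15],[2.7,25.2,18.5,-31.8,3.4,0,15],[3.5,32.8,20.7,-39.8,4.3,0,15],[4.3,40.7,21.7,-47.7,5.1,0,15],[5.2,48.7,21.7,-55.7,6,0,15],[6,56.5,20.7,-63.6,6.8,0,15],[6.9,64.1,18.5,-71.6,7.7,0,15],[7.6,71.3,15.2,-79.5,8.5,0,15]])

```text
time: 9.65
position: [0.5685, -0.0114, 0.2034]
tool_rot: [0.164, 0.72, 0.649, -0.181]
ft_force: [-6.6, -7.1, 7.7]
width: 0.0247
grip_force: 44.8
```

Run:
```python
from station import *
from h import *
s=read_state();hand(s);print(s["joint_positions"].round(2),s["grip_force"])
print(ang(grab_frame("scene"),camera_info("scene")))
```

```text
t 9.65 stand pos [-0.1 26.1 53.4] pos angle -26.0 r 59.4 tool z [ 0.003 -0.475 -0.88 ] tilt -28.3 y [1.    0.003 0.002] F [-6.6 -7.1  7.7] w 0.024693527108526764
[-0.93  0.5   0.86  1.56  0.12  1.36 -0.25] 44.81509566307068
(np.float64(-0.5109478558202767), np.float32(16.24511), np.float32(11.713623))
```

Call:
send_rows(moves=[[0.7,6.7,-4.3,-8,0.9,0,15],[1.4,12.8,-9.4,-15.9,1.7,0,15],[1.9,18,-15.2,-23.9,2.6,0,15],[1.9,18,-15.2,-23.9,2.6,0,15],[1.9,18,-15.2,-23.9,2.6,0,15],[1.9,18,-15.2,-23.9,2.6,0,15],[1.9,18,-15.2,-23.9,2.6,0,15],[1.9,18,-15.2,-23.9,2.6,0,15],[1.9,18,-15.2,-23.9,2.6,0,15],[1.9,18,-15.2,-23.9,2.6,0,15]])

```text
time: 10.7
position: [0.5706, 0.012, 0.1823]
tool_rot: [0.291, 0.666, 0.605, -0.325]
ft_force: [1.1, 9.4, -2.3]
width: 0.0251
grip_force: 47.3
```

Run:
```python
from station import *
from h import *
s=read_state();hand(s);print(s["joint_positions"].round(2),s["moment"])
c=camera_info("scene");j=grab_frame("scene");print(ang(j,c))
cv2.imwrite("pics/hold.png",j)
```

```text
t 10.7 stand pos [-0.4 49.5 32.3] pos angle -56.9 r 59.1 tool z [ 0.002 -0.785 -0.62 ] tilt -51.7 y [ 1.     0.007 -0.006] F [ 1.1  9.4 -2.3] w 0.025114083893813425
[-1.05  0.77  0.87  1.49  0.27  1.46 -0.42] [ 3.07656234 -0.41228082  0.24819785]
(np.float64(-1.1040166793807167), np.float32(12.37252), np.float32(9.331223))
```

Call:
send_rows(moves=[[0,0,0,0,0,0,60],[0,0,0,0,0,0,60],[0,0,0,0,0,0,60],[2,19,15,0,0,0,60],[4,39,31,0,0,0,60],[6,58,47,0,0,0,60],[7,70,56,0,0,0,60],[7,70,56,0,0,0,60],[7,70,56,0,0,0,60],[7,70,56,0,0,0,60]])

```text
time: 11.75
position: [0.5759, 0.0773, 0.2388]
tool_rot: [0.291, 0.667, 0.602, -0.328]
ft_force: [-0.7, 0.0, 0.0]
width: 0.06
grip_force: 0.0
```

Run:
```python
from station import *
from h import *
c=camera_info("scene")
for k in range(3):j=grab_frame("scene");print(read_state()["time"],ang(j,c))
hand(read_state())
cv2.imwrite("pics/fall.png",j)
```

```text
11.8 (np.float64(-2.4670472253527285), np.float32(10.583748), np.float32(2.6102753))
11.85 (np.float64(-2.4707767575764343), np.float32(10.510864), np.float32(2.186493))
11.9 (np.float64(-2.4670408086804905), np.float32(10.342606), np.float32(2.5955582))
t 11.9 stand pos [ -2.1 115.5  89. ] pos angle -52.4 r 145.8 tool z [-0.003 -0.788 -0.615] tilt -52.0 y [ 1.     0.002 -0.007] F [-0.8  0.4  0.2] w 0.05995377999950251
```

Call:
send_rows(moves=[[0,0,0,0,0,0,60],[0,0,0,0,0,0,60],[0,0,0,0,0,0,60],[0,0,0,0,0,0,60],[0,0,0,0,0,0,60],[0,0,0,0,0,0,60],[0,0,0,0,0,0,60],[0,0,0,0,0,0,60],[0,0,0,0,0,0,60],[0,0,0,0,0,0,60]])

```text
time: 12.9
position: [0.5764, 0.0787, 0.2393]
tool_rot: [0.291, 0.666, 0.603, -0.327]
ft_force: [-0.6, 0.2, -0.1]
width: 0.0598
grip_force: 0.0
```

Call:
send_rows(moves=[[0,0,0,0,0,0,60],[0,0,0,0,0,0,60],[0,0,0,0,0,0,60],[0,0,0,0,0,0,60],[0,0,0,0,0,0,60],[0,0,0,0,0,0,60],[0,0,0,0,0,0,60],[0,0,0,0,0,0,60],[0,0,0,0,0,0,60],[0,0,0,0,0,0,60]])

```text
time: 13.9
position: [0.5764, 0.0788, 0.2393]
tool_rot: [0.291, 0.666, 0.603, -0.327]
ft_force: [0.9, -0.5, 0.1]
width: 0.0603
grip_force: 0.0
```

Run:
```python
from station import *
from h import *
c=camera_info("scene")
for k in range(4):j=grab_frame("scene");print(read_state()["time"],ang(j,c))
hand(read_state())
cv2.imwrite("pics/s2.png",j)
B=np.hstack([cv2.resize(x[165:255,265:355],(400,400),interpolation=2) for x in (cv2.imread("pics/i_s1.png") if 0 else cv2.imread("pics/fall.png"),j)])
cv2.imwrite("pics/j.png",B)
```

```text
13.95 (np.float64(-2.471491944220145), np.float32(10.225479), np.float32(2.3024979))
14.0 (np.float64(-2.46915786129553), np.float32(10.357567), np.float32(2.6306))
14.05 (np.float64(-2.468569735954576), np.float32(10.62619), np.float32(2.330536))
14.1 (np.float64(-2.469118152612668), np.float32(10.380966), np.float32(2.5839386))
t 14.1 stand pos [ -1.8 116.5  89.3] pos angle -52.5 r 146.8 tool z [-0.001 -0.788 -0.616] tilt -52.0 y [ 1.     0.004 -0.007] F [-0.4  0.7  0.5] w 0.06000703573780409
```

View pics/j.png

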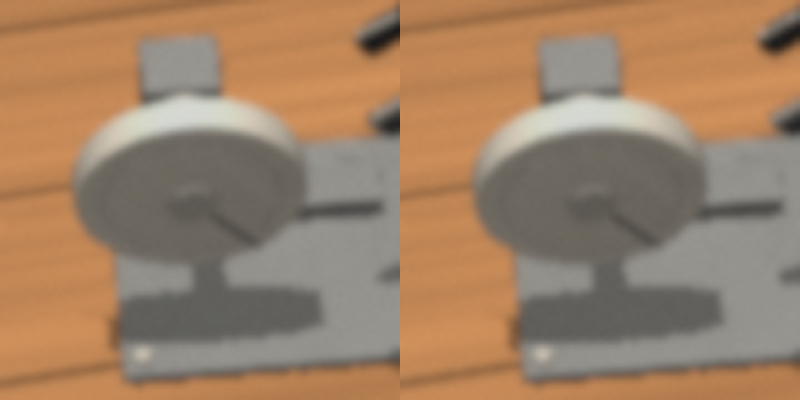

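The line at rest now points to about (240,230) in the crop, with no change between the two frames. S1 is −1.73 and S2 −2.47. I'll refine the hub centre so the line passes through it, then recompute both.

Run:
```python
from station import *
from h import *
c=camera_info("scene")
I=[cv2.imread("pics/a.png"),cv2.imread("pics/s2.png")]
# rebuild S1 crop
b=cv2.resize(cv2.imread("pics/i.png")[:,400:],(90,90),interpolation=cv2.INTER_AREA);s1=cv2.imread("pics/s2.png");s1[165:255,265:355]=b;I.append(s1)
c0=dict(c);best=[]
for dx in np.arange(-2.5,2.6,.25):
  for dy in np.arange(-2.5,2.6,.25):
    m=np.array(c["mtx"]).copy();m[0,2]+=dx;m[1,2]+=dy;c0["mtx"]=m
    r=[ang(i,c0) for i in I];best.append((sum(x[1]/n for x,n in zip(r,(14,10,7))),dx,dy,*[round(float(x[0]),3) for x in r]))
best.sort(reverse=True)
for x in best[:8]:print(np.round(x,3))
for x in best:
  if x[1]==0 and x[2]==0:print(x)
```

```text
[ 3.03   0.5   -0.5   -0.137 -2.521 -1.786]
[ 3.03  -0.25  -0.25  -0.176 -2.474 -1.758]
[ 3.029  0.25  -0.5   -0.151 -2.511 -1.785]
[ 3.027  0.    -0.25  -0.161 -2.484 -1.759]
[ 3.025  0.25  -0.25  -0.147 -2.495 -1.759]
[ 3.025  0.5   -0.75  -0.14  -2.537 -1.811]
[ 3.024 -0.25   0.    -0.172 -2.458 -1.731]
[ 3.024  0.75  -0.5   -0.122 -2.533 -1.787]
(np.float32(3.0210836), np.float64(0.0), np.float64(0.0), -0.158, -2.469, -1.732)
```

Call:
send_rows(moves=[[-1,-12,-9,0,0,0,60],[-2,-26,-20,0,0,0,60],[-4,-40,-31,0,0,0,60],[-5,-54,-42,0,0,0,60],[-6,-66,-51,0,0,0,60],[-6,-70,-55,0,0,0,60],[-6,-70,-55,0,0,0,40],[-6,-70,-55,0,0,0,20],[-6,-70,-55,0,0,0,15],[-6,-70,-55,0,0,0,15]], newtons=50)

```text
time: 15.1
position: [0.5704, 0.0099, 0.1847]
tool_rot: [0.291, 0.666, 0.603, -0.327]
ft_force: [-5.0, 4.1, 3.8]
width: 0.0253
grip_force: 51.4
```

```bash
cat >> h.py <<'E'
def look(lo,hi):
    from station import grab_frame,camera_info
    j=grab_frame("scene");g=j.copy();c=camera_info("scene")
    # restrict: report darkest ray in [lo,hi]
    G=cv2.GaussianBlur(cv2.cvtColor(j,cv2.COLOR_BGR2GRAY),(0,0),.5).astype(np.float32)
    A=np.arange(lo,hi,.01);R=np.linspace(30,72,25);aa,rr=np.meshgrid(A,R,indexing="ij")
    u=proj(c,s2w(Q,np.c_[np.full(aa.size,13.),(-rr*np.sin(aa)).ravel(),(150+rr*np.cos(aa)).ravel()])).astype(np.float32)
    v=cv2.remap(G,u[:,0].reshape(aa.shape),u[:,1].reshape(aa.shape),1).mean(1)
    m=np.clip(np.median(v)-v-3,0,None);m[np.abs(A-A[v.argmin()])>.12]=0
    print("line",(A*m).sum()/m.sum(),"depth",np.median(v)-v.min());return j
E
python3 - <<'E'
from station import *
from h import *
hand(read_state());look(-3,-1.5)
arc(-52,58,[(-52+x,58) for x in(5,10,15,18,21)])
E
```

```text
t 15.1 stand pos [-0.4 47.4 34.7] pos angle -53.8 r 58.8 tool z [-0.    -0.788 -0.616] tilt -52.0 y [ 1.     0.005 -0.007] F [-5.   4.1  3.8] w 0.025298067224294236
line -2.466142358556131 depth 14.359863
[-0.3, -3.3, 3.8, 5.0, -0.5, 0.0]
[-0.7, -6.9, 7.4, 9.9, -1.1, 0.0]
[-1.1, -10.7, 10.6, 14.9, -1.6, 0.0]
[-1.4, -13.2, 12.4, 17.9, -1.9, 0.0]
[-1.7, -15.7, 14.0, 20.9, -2.2, 0.0]
```

Gripped with the line undisturbed at −2.47. Now I'll turn the wheel +21°.

Call:
send_rows(moves=[[-0.3,-3.3,3.8,5,-0.5,0,15],[-0.7,-6.9,7.4,9.9,-1.1,0,15],[-1.1,-10.7,10.6,14.9,-1.6,0,15],[-1.4,-13.2,12.4,17.9,-1.9,0,15],[-1.7,-15.7,14,20.9,-2.2,0,15],[-1.7,-15.7,14,20.9,-2.2,0,15],[-1.7,-15.7,14,20.9,-2.2,0,15],[-1.7,-15.7,14,20.9,-2.2,0,15],[-1.7,-15.7,14,20.9,-2.2,0,15],[-1.7,-15.7,14,20.9,-2.2,0,15]])

```text
time: 16.15
position: [0.5689, -0.0061, 0.1989]
tool_rot: [0.178, 0.714, 0.647, -0.2]
ft_force: [-5.0, 4.9, 7.1]
width: 0.0254
grip_force: 52.7
```

Run:
```python
from station import *
from h import *
s=read_state();hand(s);print(s["grip_force"])
j=look(-2.8,-1.4)
cv2.imwrite("pics/k.png",cv2.resize(j[165:255,265:410],None,fx=5,fy=5,interpolation=2))
```

```text
t 16.15 stand pos [-0.2 31.3 48.9] pos angle -32.6 r 58.1 tool z [-0.001 -0.515 -0.857] tilt -31.0 y [ 1.     0.007 -0.005] F [-5.   4.9  7.1] w 0.025354242729616883
52.690229415893555
line -2.0781895353694506 depth 12.510994
```

View pics/k.png

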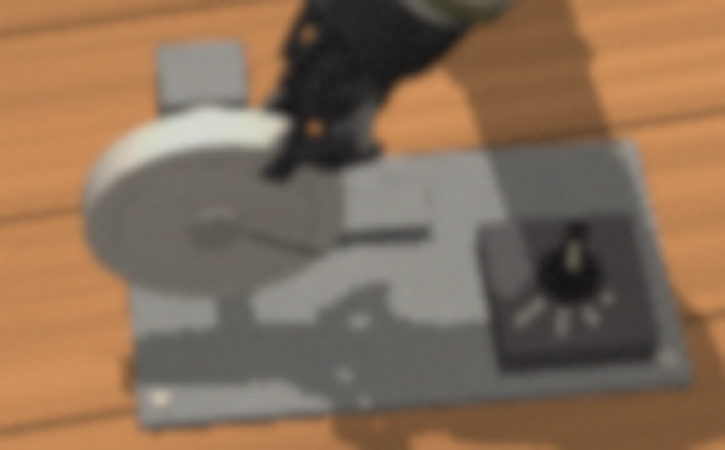

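The wheel's line reads −2.08 against a target of −2.10. The rim is gripped, and the knob's white line at (573,255) still points at the three-pip row. I'll hand it in.

```bash
python3 -c "
from station import *
print(hand_in())"
```

```text
the job is handed in; nothing more can be done
None
```

I handed the job in with the selector at three pips and the gripper holding the wheel still by its rim, heavy side down: the line reads −2.08 rad, and midway between the two stops (−1.73 and −2.47) is −2.10; I did not touch the brush, tin or wooden block.

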